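# Build the height standard on the carrier plate

## Robot

A 6-joint arm with a two-finger parallel gripper is mounted at the origin on the work surface. World frame = base frame: x ahead of the robot, y to its left, z up, the work surface at z = 0. Lengths are in m, angles in degrees, forces in N, time in s.
With the tool pointing down it reaches from about 0.35 to 0.875 m from the base axis. Payload 4.2 kg.
Tool frame: the origin (TCP) lies midway between the tips of the shut fingers; the grasp point (between the pads) lies 19 mm behind it; z points along the fingers, x is the direction in which the jaws open and shut, and the axes are right-handed (so a half turn about z gives the same grasp; the last joint's range is limited). The gripper opens to 87 mm and grips with 3 to 60 N. Pads are 19 mm wide; open, the fingers measure 117 mm over their backs; the gripper's body (75 mm by 190 mm) begins 51 mm behind the grasp point.
Start: joints at [80.936, 22.042, 0.453, 0, -68.411, -14.817], TCP at [0.253, 0.571, 0.223] pointing down, gripper open.
Joint ranges: [-179.83, 179.83], [-69.29, 118.12], [-61.27, 80.66], [-181.25, 117.63], [-171.15, -9.14], [-177.46, 177.46]. Speed limits (degrees/s): [159.86, 159.86, 180, 180, 180, 180].

## Interface

Orientations are given as a 3x3 rotation matrix whose columns are the frame's x, y, z axes.
In Python, from bench import get_obs, grab_frame, job_done, silhouettes, mark_of gives the robot as it stands.
- The arm moves only by the shell command python3 -m creep 'ROWS' [FORCE]. ROWS is JSON, a list that holds one entry, the list of rows, each a list of 7 numbers: the shift along the tool's x, y, z in units of 25 mm (1.0 is 25 mm), then the turn, a rotation vector about the tool's x, y, z in degrees, then the finger opening in mm, from 0 to 87. A call has 1 to 10 rows; each row is the pose to reach, as a shift and turn from the pose commanded when the call began, along the tool's axes at that moment; what a row does not reach only later rows make up. A row lasts 1/10 s, in which the tool goes at most 50 mm and 8.59 degrees, less where a joint would pass 70% of its speed; a pose out of reach is approached as far as the arm can. A call with a gripper value outside its range is refused whole. The fingers move at their own pace and stop on an object; FORCE is the grip in N (left out, the last holds). Time passes only in rows, so rows that repeat a pose let the fingers close. It gives the time, the measured TCP pose, the force and the opening at its end, in the units of the state.
- get_obs(): the state, without advancing time (a new reading comes with each control period).
- grab_frame(name): name is "side" or "top" or "wrist"; returns a dict with "pixels" (420x560x3 uint8, red, green, blue), "fx", "fy", "cx", "cy" (pixels), "k1" (the pictures are not rectified: a ray, as slopes to the right and down, at radius r is drawn at 1 + k1 r^2 times it, then the intrinsics apply), "world_to_cam" (4x4, takes a point from world to camera coordinates). Camera axes: x right, y up, looking along -z (the intrinsics and any distortion apply to the point x, -y, -z); pixel columns grow to the right and rows downward; lengths in m; the calibration is good to about 2 mm. A picture is of the moment at which its call begins. There is no depth.
- job_done(): hands the job in, once; it reports no verdict.
Trained networks look in a picture, given as the dict that the camera call returned (one of the last four; its "shot" number tells which), for a name from the list of things; names that differ only in an ending like _2 or _b are one class to them, and where a whole thing is asked for, a point or a joint stands for the part that bears it (a point fixed in the world has none). Each returns a list of dicts, best first, with "conf" (0 to 1); they miss things now and then, are a little off and sometimes report something else, mostly with a low value. They report only what shows in the picture. A call takes as long as a camera call. They do not tell look-alikes from the thing itself.
- silhouettes(picture, name): "mask" (420x560 bool, what is visible of it) and "centre" ([column, row] in pixels, amid what is visible of it).
- mark_of(picture, name): "centre" ([column, row] in pixels: a listed point, or the origin of a listed thing).
The state is a dict: "t": time; "qpos": joint angles; "joint_vel": joint speeds; "joint_efforts": joint torques, N m; "eef_pos": TCP position; "orientation": TCP orientation; "force": force on the tool from outside, world axes, zero at the start; "ft_torque": the same for the moment, N m; "width": finger opening in m.
Only numpy, scipy, OpenCV 4.12 (cv2) and the standard library are available. Lean on these libraries where they do the work, as an engineer would, in place of code of your own. Each camera call takes 0.05 s, during which the arm holds its last target. There are 200 camera calls.

## Task

Build the height standard for the measuring machine on the blue-bordered carrier plate: first the black riser centred on the plate, then the blue riser on top of it, both squared up with the plate's edges; then lay the steel ring flat and centred on the blue riser, and last stand the brass post upright inside the ring's hole, on the blue riser. Work in that order, set each piece down gently rather than dropping it, let everything go, and leave the red riser, the lens and the jar where they are.

Things in the scene. Friction and masses are not known exactly. Their poses are not given: they have to be found in the camera images.
- blue_plate: target: square carrier plate with a bright blue border and light grey middle, 96 x 96 mm, fixed to the table; its middle 80 x 80 mm is flat, 6 mm above the table. Origin at the centre of its underside (table height), z up, x and y along its edges.
- orange_plate: the same carrier plate with an orange border, 96 x 96 x 6 mm, fixed, not used in this job. Origin at the centre of its underside.
- black_riser: black square riser block, 64 x 64 mm, 25 mm high, about 0.27 kg, loose on the table. Origin at the centre of its underside, z up, x and y along its edges.
- blue_riser: blue square riser block, 60 x 60 mm, 22 mm high, about 0.21 kg, loose on the table. Origin at the centre of its underside, z up, x and y along its edges.
- steel_ring: plain steel ring lying flat, outer diameter 60 mm, hole diameter 42 mm right through, 16 mm high, about 0.17 kg, loose on the table. Origin at the centre of its underside, z along its axis.
- brass_post: brass setting post standing upright, 46 mm high, about 0.12 kg: round foot 26 mm in diameter and 16 mm high, narrow neck 14 mm in diameter, round head 20 mm in diameter from 27 mm to 46 mm above its underside. Origin at the centre of its underside, z up its axis.
- red_riser: bystander: red square riser block, 60 x 60 x 22 mm, loose; not used. Origin at the centre of its underside.
- lens: bystander: black objective lens with a yellow band standing upright, 37 mm in diameter, 44 mm high, loose. Origin at the centre of its underside.
- jar: bystander: small white jar with a green cap standing upright, about 44 mm in diameter and 46 mm high, loose. Origin at the centre of its underside.
Things that resemble listed ones, but are neither listed nor needed, are in the scene too. Of the things that look like the steel_ring, take the one that is nearest to the robot's base at the start.

How it is judged:
By the outcome, as a careful person would: the job done as asked, in the order asked, and still so for the second after the job is handed in, with the robot touching nothing.
It also fails if it takes over 128 s, if anything falls off the work surface, if the arm or the gripper's body presses on something with over 40 N, if the wrist force passes 120 N, or if a joint passes its speed limit or range.

## Working session

There is one attempt and no reset: what is moved stays moved. The work goes in short steps, Python scripts to look and compute and a shell command to move; the robot and the scene stay as the last step left them, time stands still between calls to the robot, and variables do not carry over. Pictures are saved under pics/ and viewed, about 12 in all and at most 16, crops included, and the job is handed in when it is done.

```bash
ls; mkdir -p pics; python3 - <<'E'
from bench import *
import cv2
print(get_obs())
for n in ("side","top"):
    f=grab_frame(n); print(n,f["fx"],f["fy"],f["cx"],f["cy"],f["k1"],f["world_to_cam"])
    cv2.imwrite(f"pics/{n}0.png",f["pixels"][:,:,::-1])
    for o in "blue_plate orange_plate black_riser blue_riser steel_ring brass_post red_riser lens jar".split():
        print(o,[(round(d["conf"],2),[round(float(c)) for c in d["centre"]]) for d in mark_of(f,o)])
E
```

```text
pics
{'t': 0.0, 'qpos': array([ 8.09352218e+01,  2.20883698e+01,  3.79149396e-01, -3.05928111e-02,
       -6.84120021e+01, -1.48155724e+01]), 'joint_vel': array([ 0.03911303,  0.04661409,  0.01241251, -0.0736712 , -0.0002874 ,
       -0.05525448]), 'joint_efforts': array([ 2.89435493e-04, -3.90663528e+01,  1.87400991e+01,  4.21966195e+00,
        1.09401683e-02, -1.93837759e-04]), 'eef_pos': array([0.25275585, 0.57093446, 0.22147635]), 'orientation': array([[-4.05007238e-01, -9.14313108e-01, -8.23617995e-04],
       [-9.14310898e-01,  4.05008071e-01, -2.01103591e-03],
       [ 2.17228843e-03, -6.14411891e-05, -9.99997639e-01]]), 'force': array([-0.02722854, -0.81362904,  0.07576008]), 'ft_torque': array([ 0.04051403, -0.00037275,  0.03848584]), 'width': 0.08708781361097044}
side 510.63960658357195 510.63960658357195 275.1272340298877 214.392623657599 -0.18943215062168878 [[ 0.86554416 -0.50079724  0.005952   -0.43869972]
 [ 0.32644316  0.57313552  0.75163191 -0.21739492]
 [-0.37982649 -0.64862762  0.65955594 -1.19629509]
 [ 0.          0.          0.          1.        ]]
blue_plate 
[... 304 characters left out ...]
6, [382, 309]), (0.41, [302, 221])]
jar [(0.58, [274, 190])]
top 414.3272382853902 414.3272382853902 273.03613944092353 215.85460755224426 -0.0599038666185355 [[-0.02953107 -0.99955574  0.00402913  0.06333072]
 [ 0.97455943 -0.02789616  0.22238641 -0.50454342]
 [-0.22217522  0.01049393  0.97495028 -0.87152142]
 [ 0.          0.          0.          1.        ]]
blue_plate [(0.72, [144, 260])]
orange_plate [(0.95, [364, 251]), (0.73, [220, 184]), (0.43, [158, 182])]
black_riser [(0.75, [153, 184])]
blue_riser [(0.58, [290, 181])]
steel_ring [(0.84, [216, 250]), (0.71, [108, 219])]
brass_post [(0.48, [442, 251])]
red_riser [(0.76, [364, 181])]
lens [(0.55, [435, 183])]
jar [(0.78, [221, 184])]
```

View pics/side0.png

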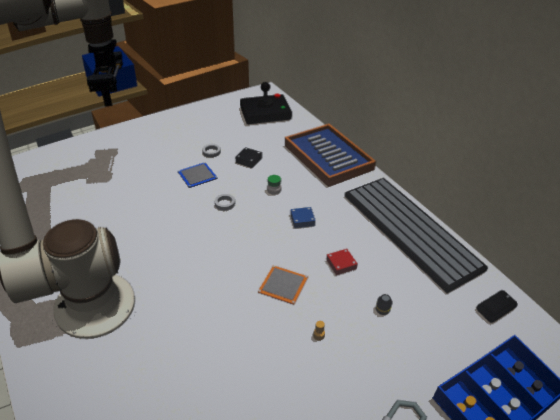

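View pics/top0.png

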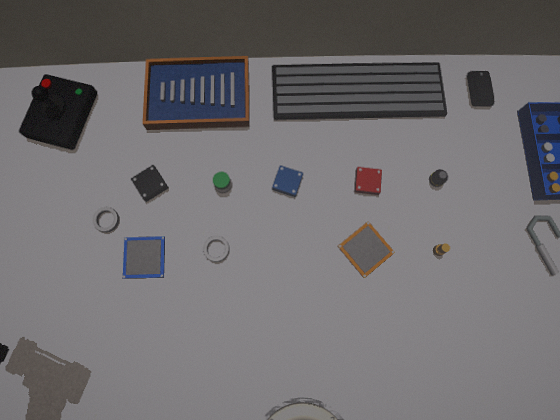

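The rings are at top (106,219) and (216,250). The base is at the bottom, near column 310, so (216,250) looks like the nearer one. I'll check with numbers and a crop.

```bash
cat > h.py <<'E'
import numpy as np, cv2
from scipy.optimize import minimize
from bench import get_obs, grab_frame, silhouettes, mark_of, job_done
S=3
def K(f): return np.array([[f["fx"],0,f["cx"]],[0,f["fy"],f["cy"]],[0,0,1.]])
F=np.diag([1,-1,-1.,1])
def proj(f,P):
    T=F@np.array(f["world_to_cam"]); P=np.atleast_2d(P)
    return cv2.projectPoints(P.astype(float),cv2.Rodrigues(T[:3,:3])[0],T[:3,3],K(f),np.array([f["k1"],0,0,0.]))[0][:,0]
def ray(f,px):
    T=F@np.array(f["world_to_cam"]); u=cv2.undistortPoints(np.array([[px]],float),K(f),np.array([f["k1"],0,0,0.]))[0,0]
    return -T[:3,:3].T@T[:3,3], T[:3,:3].T@np.array([u[0],u[1],1])
def at_z(f,px,z):
    c,d=ray(f,px); return c+d*(z-c[2])/d[2]
def tri(obs):
    A=np.zeros((3,3));b=np.zeros(3)
    for f,px in obs:
        c,d=ray(f,px);d=d/np.linalg.norm(d);M=np.eye(3)-np.outer(d,d);A+=M;b+=M@c
    return np.linalg.solve(A,b)
def box(w,h): return [np.array([[x,y,z] for x in(-w/2,w/2) for y in(-w/2,w/2) for z in(0,h)])]
def cyl(r,z0,z1):
    a=np.linspace(0,2*np.pi,40); return np.array([[r*np.cos(t),r*np.sin(t),z] for t in a for z in(z0,z1)])
SH=dict(blue_plate=box(.096,.006),orange_plate=box(.096,.006),black_riser=box(.064,.025),blue_riser=box(.06,.022),red_riser=box(.06,.022),
 steel_ring=[cyl(.03,0,.016)],brass_post=[cyl(.013,0,.016),cyl(.007,.016,.027),cyl(.010,.027,.046)],lens=[cyl(.0185,0,.044)],jar=[cyl(.022,0,.046)])
def near(dets,px,tol=25):
    d=[m for m in dets if np.hypot(*(np.array(m["centre"])-px))<tol]
    return max(d,key=lambda m:m["conf"]) if d else None
def render(f,name,x,y,z,yaw):
    c,s=np.cos(yaw),np.sin(yaw);R=np.array([[c,-s,0],[s,c,0],[0,0,1]])
    im=np.zeros((420*S,560*S),np.uint8)
    for P in SH[name]:
        uv=proj(f,P@R.T+[x,y,z]); h=cv2.convexHull(((uv+.5)*S).astype(np.float32))
        cv2.fillConvexPoly(im,np.round(h*16-8).astype(np.int32),1,shift=4)
    return im
def fit(views,name,x0,free_z=True):
    """views: list of (frame, mask). fits x,y,z,yaw(deg) of the modelled shape to the masks (XOR area)"""
    ms=[]
    for f,m in views:
        m=m.astype(np.uint8)
        cs,_=cv2.findContours(m,cv2.RETR_EXTERNAL,cv2.CHAIN_APPROX_NONE); m=cv2.drawContours(m*0,[max(cs,key=cv2.contourArea)],-1,1,-1)
        ms.append(cv2.resize(m,None,fx=S,fy=S,interpolation=cv2.INTER_NEAREST))
    def cost(p):
        x,y,z,a=np.array(p)/[1000,1000,1000,57.2958]
        if not free_z: z=x0[2]
        return sum(np.count_nonzero(render(f,name,x,y,z,a)!=m)/m.sum() for (f,_),m in zip(views,ms))
    best=None
    sq=len(SH[name][0])==8
    for yaw in ([0,22,45,67] if sq else [0]):
        s=np.array([x0[0]*1e3,x0[1]*1e3,x0[2]*1e3,yaw]);sim=[s]+[s+d for d in np.diag([6,6,5,12])]
        r=minimize(cost,s,method="Nelder-Mead",options=dict(initial_simplex=sim,xatol=.05,fatol=1e-4,maxiter=300))
        if best is None or r.fun<best.fun: best=r
    return np.round(best.x,1),round(best.fun/len(views),3)
E
cat > m.py <<'E'
from h import *
t=grab_frame("top");s=grab_frame("side")
G=dict(blue_plate=(144,257),orange_plate=(365,249),black_riser=(150,183),blue_riser=(288,181),red_riser=(368,181),steel_ring=(216,250),ring2=(106,219),brass_post=(442,250),lens=(438,178),jar=(221,182))
for k,g in G.items():
    n="steel_ring" if k=="ring2" else k
    x0=at_z(t,g,.01); gs=proj(s,x0)[0]; vs=[]
    for f,p in((t,g),(s,gs)):
        d=near(silhouettes(f,n),p)
        if d is not None: vs.append((f,d["mask"]))
    mk=[near(mark_of(f,n),p) for f,p in((t,g),(s,gs))]
    tr=tri([(t,mk[0]["centre"]),(s,mk[1]["centre"])]).round(4) if all(m is not None for m in mk) else None
    r=[fit([v],n,[x0[0],x0[1],0],False) for v in vs]
    print(k,len(vs),"joint",fit(vs,n,[x0[0],x0[1],0]) if len(vs)==2 else "", "each@z0",r,"tri",tr, "dist",round(float(np.hypot(*x0[:2])),3))
im=cv2.resize(t["pixels"][190:280,80:250,::-1],None,fx=4,fy=4,interpolation=cv2.INTER_CUBIC);cv2.imwrite("pics/rings.png",im)
E
python3 m.py
```

```text
blue_plate 2 joint (array([ 4.294e+02,  3.553e+02, -3.300e+00,  1.000e-01]), np.float64(0.053)) each@z0 [(array([429.1, 353.8,  -9.9,  90. ]), np.float64(0.037)), (array([ 4.276e+02,  3.513e+02, -3.000e-01,  8.930e+01]), np.float64(0.068))] tri [0.4221 0.3473 0.0116] dist 0.552
orange_plate 2 joint (array([ 433.9, -166.6,   -3.3,   37.1]), np.float64(0.044)) each@z0 [(array([ 433.7, -166.1,    7. ,   36.3]), np.float64(0.032)), (array([ 432.2, -168.3,    7.8,   36.4]), np.float64(0.059))] tri [ 0.4392 -0.1648 -0.012 ] dist 0.462
black_riser 2 joint (array([605.8, 342.7,  -1.8,  34.3]), np.float64(0.099)) each@z0 [(array([605.5, 341.8,   1.3,  35.3]), np.float64(0.138)), (array([604.4, 340.9,   2.7,  33. ]), np.float64(0.053))] tri [0.5986 0.3319 0.0161] dist 0.696
blue_riser 2 joint (array([603.5,  10.8,  -2.4, -21.3]), np.float64(0.123)) each@z0 [(array([602.6,  10.2,  -2.1,  69. ]), np.float64(0.103)), (array([601.7,   9.6,  -2. ,  65.8]), np.float64(0.136))] tri [0.6017 0.0034 0.0009] dist 0.602
red_riser 2 joint (array([ 598. , -181.3,   -2.8,   -9.1]), np.float64(0.091)) each@z0
[... 724 characters left out ...]
), np.float64(0.102)) each@z0 [(array([ 424.9, -338.1,    0.8,    2.1]), np.float64(0.088)), (array([ 424. , -337.5,   -1.3,    4.7]), np.float64(0.091))] tri [ 0.4222 -0.3438  0.0038] dist 0.546
lens 2 joint (array([ 598. , -352. ,  -10.2,   13.1]), np.float64(0.302)) each@z0 [(array([ 595.7, -349.5,    3.3,  -11.2]), np.float64(0.316)), (array([ 597.7, -352.9,    2. ,    5.4]), np.float64(0.322))] tri [ 5.928e-01 -3.429e-01  1.000e-04] dist 0.698
jar 2 joint (array([599.2, 166.7,  -2.8,  12.6]), np.float64(0.179)) each@z0 [(array([600.8, 166.5,   7.5,   3.3]), np.float64(0.198)), (array([5.976e+02, 1.639e+02, 7.300e+00, 2.000e-01]), np.float64(0.172))] tri [0.5968 0.1647 0.0068] dist 0.627
```

```bash
cat >> h.py <<'E'
from scipy.spatial.transform import Rotation as Ro
def delta(x,y,z,yaw):
    """shift (25 mm units) and turn (deg) in tool axes from measured pose to TCP x,y,z with jaws along world angle yaw (mod 180), pointing down"""
    o=get_obs();R=np.array(o["orientation"]);cur=np.degrees(np.arctan2(R[1,0],R[0,0]))
    a=np.radians(cur+(yaw-cur+90)%180-90)
    T=np.array([[np.cos(a),np.sin(a),0],[np.sin(a),-np.cos(a),0],[0,0,-1]])
    d=R.T@(np.array([x,y,z])-o["eef_pos"])/.025
    w=Ro.from_matrix(R.T@T).as_rotvec(degrees=True)
    print("shift",d.round(3),"turn",w.round(2),"| tcp",np.array(o["eef_pos"]).round(4),"yaw",round(cur,2),"w",round(o["width"],4),"F",np.array(o["force"]).round(1),"t",round(o["t"],2),"q",np.array(o["qpos"]).round(0))
E
python3 -c "
from h import *
delta(.605,.342,.2,34.3)"
```

```text
shift [  2.692 -16.591   0.902] turn [-0.   -0.   31.82] | tcp [0.253  0.5715 0.2225] yaw -113.88 w 0.0869 F [-0.4 -0.8 -0.1] t 3.1 q [ 81.  22.   0.  -0. -68. -15.]
```

View pics/rings.png

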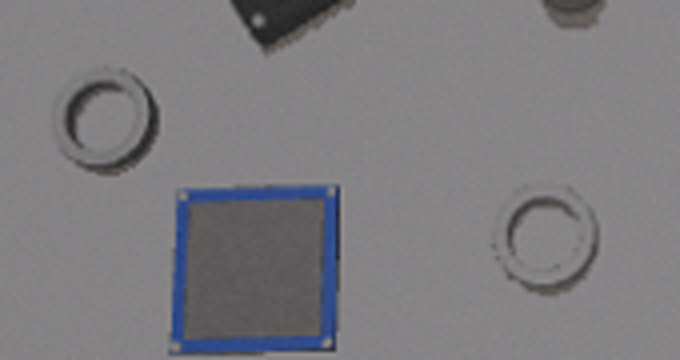

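The crop shows two look-alike rings. The one at top pixel (106,219) is 0.685 m from the base, and the one at (217,249) is 0.479 m away. The second is nearest, so that's the one to take. Now I'll move above the black riser.

```bash
python3 -m creep '[[[0.6,-2,0.1,0,0,4,87],[0.9,-4,0.3,0,0,10,87],[1.2,-6,0.5,0,0,17,87],[1.5,-8,0.7,0,0,23,87],[1.8,-10,0.9,0,0,28,87],[2.1,-12,0.9,0,0,31,87],[2.4,-14,0.9,0,0,31.8,87],[2.6,-15.8,0.9,0,0,31.8,87],[2.69,-16.59,0.9,0,0,31.8,87],[2.69,-16.59,0.9,0,0,31.8,87]]]'
python3 - <<'E'
from h import *
f=grab_frame("wrist");cv2.imwrite("pics/w1.png",f["pixels"][:,:,::-1])
delta(.605,.342,.2,34.3)
T=np.linalg.inv(np.array(f["world_to_cam"]));print(T.round(3),f["fx"],f["k1"])
for k in("black_riser",):
    for d in silhouettes(f,k): print(k,d["conf"],d["centre"],fit([(f,d["mask"])],k,[.605,.342,0],False))
E
```

```text
t: 4.1
eef_pos: [0.6075, 0.3396, 0.1991]
orientation: [[-0.829, -0.56, -0.0], [-0.56, 0.829, -0.001], [0.001, -0.0, -1.0]]
force: [-1.2, -0.1, -0.6]
width: 0.0867
shift [ 0.008  0.063 -0.029] turn [ 0.   -0.05 -0.14] | tcp [0.606  0.3408 0.1993] yaw -145.84 w 0.0868 F [-0.8  0.7 -1.1] t 4.15 q [ 43.  30.  10.  -0. -70.  -8.]
[[-0.829  0.54   0.147  0.649]
 [-0.56  -0.8   -0.217  0.281]
 [ 0.    -0.262  0.965  0.362]
 [ 0.     0.     0.     1.   ]] 339.8606503535027 -0.06192514977859155
black_riser 0.61 [277.7, 186.1] (array([606.1, 342.3,   4.6,  32.7]), np.float64(0.037))
```

View pics/w1.png

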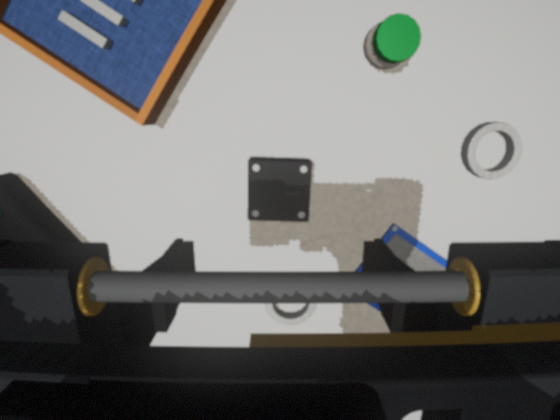

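The wrist view shows the black riser at (279,188), sitting almost square to the image. The fit gives (606,342) mm at yaw 33°, which agrees with the top and side views. Descending.

```bash
python3 -m creep '[[[0,0.03,1.2,0,0,1.1,87],[0,0.03,2.6,0,0,1.1,87],[0,0.03,4,0,0,1.1,87],[0,0.03,5.2,0,0,1.1,87],[0,0.03,6.2,0,0,1.1,87],[0,0.03,6.9,0,0,1.1,87],[0,0.03,7.4,0,0,1.1,87],[0,0.03,7.65,0,0,1.1,87],[0,0.03,7.75,0,0,1.1,87],[0,0.03,7.75,0,0,1.1,87]]]' 30
python3 -c "
from h import *
delta(.606,.342,.005,33.1)"
python3 -m creep '[[[0,0,0,0,0,0,55],[0,0,0,0,0,0,55],[0,0,0,0,0,0,55],[0,0,0,0,0,0,55],[0,0,0,0,0,0,55],[0,0,0,0,0,0,55],[0,0,0,0,0,0,55],[0,0,0,0,0,0,55],[0,0,0,0,0,0,55],[0,0,0,0,0,0,55]]]' 30
python3 -c "
from h import *
delta(.606,.342,.005,33.1)"
```

```text
t: 5.2
eef_pos: [0.6047, 0.3432, 0.007]
orientation: [[-0.836, -0.548, 0.001], [-0.548, 0.836, 0.001], [-0.001, 0.0, -1.0]]
force: [-0.8, 0.3, -0.9]
width: 0.0871
shift [-0.015 -0.069  0.079] turn [0.   0.06 0.15] | tcp [0.6047 0.3432 0.007 ] yaw -146.75 w 0.0871 F [-0.8  0.3 -0.9] t 5.2 q [ 43.  40.  -2.   0. -48. -10.]
t: 6.2
eef_pos: [0.6048, 0.3428, 0.0068]
orientation: [[-0.837, -0.548, 0.001], [-0.548, 0.837, 0.0], [-0.001, -0.0, -1.0]]
force: [-0.8, -0.3, 4.8]
width: 0.0635
shift [-0.023 -0.052  0.07 ] turn [-0.01  0.03  0.12] | tcp [0.6048 0.3428 0.0068] yaw -146.78 w 0.0635 F [-0.8 -0.3  4.8] t 6.2 q [ 43.  40.  -2.   0. -48. -10.]
```

```bash
python3 -m creep '[[[0,0,-0.2,0,0,0,55],[0,0,-0.5,0,0,0,55],[0,0,-1,0,0,0,55],[0,0,-1.7,0,0,0,55],[0,0,-2.5,0,0,0,55],[0,0,-3.2,0,0,0,55],[0,0,-3.8,0,0,0,55],[0,0,-4.2,0,0,0,55],[0,0,-4.4,0,0,0,55],[0,0,-4.4,0,0,0,55]]]'
python3 -c "
from h import *
delta(.429,.354,.12,0)"
```

```text
t: 7.2
eef_pos: [0.6047, 0.3429, 0.1169]
orientation: [[-0.837, -0.548, 0.001], [-0.548, 0.837, 0.001], [-0.001, 0.0, -1.0]]
force: [-0.4, 0.8, -2.9]
width: 0.0641
shift [ 5.634  4.222 -0.129] turn [3.000e-02 4.000e-02 3.322e+01] | tcp [0.6047 0.3429 0.1169] yaw -146.78 w 0.0641 F [-0.4  0.8 -2.9] t 7.2 q [ 43.  33.   4.  -0. -60. -10.]
```

```bash
python3 -m creep '[[[0.3,0.2,-0.1,0,0,2,55],[0.9,0.7,-0.1,0,0,6,55],[1.7,1.3,-0.1,0,0,11,55],[2.6,1.9,-0.1,0,0,17,55],[3.5,2.6,-0.1,0,0,23,55],[4.3,3.2,-0.1,0,0,28,55],[5,3.7,-0.1,0,0,31,55],[5.4,4.05,-0.1,0,0,32.8,55],[5.63,4.22,-0.1,0,0,33.2,55],[5.63,4.22,-0.1,0,0,33.2,55]]]'
python3 - <<'E'
from h import *
f=grab_frame("wrist");cv2.imwrite("pics/w2.png",f["pixels"][:,:,::-1])
delta(.429,.354,.12,0)
for k in("blue_plate","black_riser"):
    for d in silhouettes(f,k): print(k,d["conf"],d["centre"],fit([(f,d["mask"])],k,[.429,.354,0.0 if k[2]=='u' else .115],k[2]!='u'))
E
```

```text
t: 8.2
eef_pos: [0.4283, 0.3537, 0.1184]
orientation: [[-1.0, -0.002, -0.001], [-0.002, 1.0, -0.001], [0.001, -0.001, -1.0]]
force: [-0.7, 0.4, -2.3]
width: 0.0637
shift [ 0.001  0.005 -0.058] turn [-0.02 -0.01  0.08] | tcp [0.429  0.3539 0.1185] yaw -179.92 w 0.0637 F [ 0.8  0.6 -1.6] t 8.25 q [ 56.  21. -17.   0. -51. -56.]
blue_plate 0.76 [279.7, 167.0] (array([4.294e+02, 3.523e+02, 1.720e+01, 1.000e-01]), np.float64(1.127))
black_riser 0.59 [279.5, 243.4] (array([430. , 357.1,  56.2,  39.8]), np.float64(0.419))
```

View pics/w2.png

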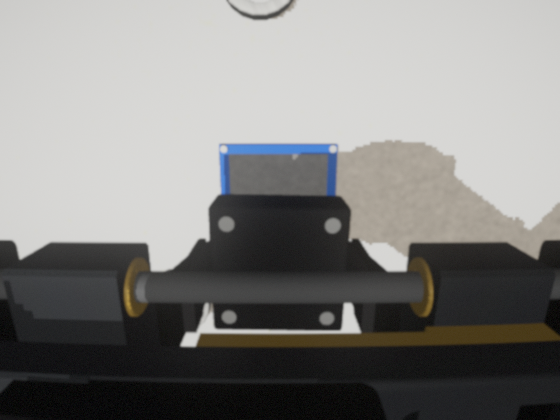

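```bash
python3 - <<'E'
from h import *
f=grab_frame("wrist")
o=get_obs();print(o["eef_pos"])
for p in((221,144.5),(337,144.5),(224,150),(333,149)): print("plate",p,at_z(f,p,.006).round(4))
for p in((226,224),(333,226),(229,317),(326,318)): print("block dot",p,at_z(f,p,o["eef_pos"][2]+.0182).round(4))
g=f["pixels"].astype(int); b=(g[...,2]-g[...,0]>60)
r=np.where(b[:,250:310].any(1))[0]; print("blue rows",r.min(),r.max(), "cols at 180",np.where(b[175:185].any(0))[0][[0,-1]])
E
```

```text
[0.42969108 0.35383456 0.11858372]
plate (221, 144.5) [0.4769 0.3057 0.006 ]
plate (337, 144.5) [0.3836 0.3057 0.006 ]
plate (224, 150) [0.4747 0.3101 0.006 ]
plate (333, 149) [0.3867 0.3093 0.006 ]
block dot (226, 224) [0.4543 0.33   0.1368]
block dot (333, 226) [0.4062 0.3309 0.1368]
block dot (229, 317) [0.4549 0.3779 0.1368]
block dot (326, 318) [0.4074 0.3784 0.1368]
blue rows 144 153 cols at 180 [223 336]
```

Using the same wrist view for both, the held riser is within about 0.6 mm of the plate centre. Lowering now.

```bash
python3 -m creep '[[[0,0,0.4,0,0,0,55],[0,0,1,0,0,0,55],[0,0,1.7,0,0,0,55],[0,0,2.4,0,0,0,55],[0,0,3,0,0,0,55],[0,0,3.5,0,0,0,55],[0,0,3.85,0,0,0,55],[0,0,4,0,0,0,55],[0,0,4.08,0,0,0,55],[0,0,4.08,0,0,0,55]]]'
python3 -c "
from h import *
delta(.429,.354,.0128,0)"
```

```text
t: 9.4
eef_pos: [0.4292, 0.3541, 0.017]
orientation: [[-1.0, -0.0, 0.0], [-0.0, 1.0, 0.0], [-0.0, 0.0, -1.0]]
force: [0.3, -0.3, -2.2]
width: 0.0637
shift [ 0.009 -0.004  0.168] turn [0.03 0.02 0.03] | tcp [0.4292 0.3541 0.017 ] yaw -179.97 w 0.0637 F [ 0.3 -0.3 -2.2] t 9.4 q [ 56.  29. -23.   0. -38. -56.]
```

```bash
python3 -m creep '[[[0,0,0.03,0,0,0,55],[0,0,0.06,0,0,0,55],[0,0,0.09,0,0,0,55],[0,0,0.12,0,0,0,55],[0,0,0.14,0,0,0,55],[0,0,0.14,0,0,0,55],[0,0,0.14,0,0,0,55]]]'
python3 -m creep '[[[0,0,0.02,0,0,0,55],[0,0,0.02,0,0,0,55],[0,0,0.02,0,0,0,55]]]'
```

```text
t: 10.1
eef_pos: [0.4291, 0.3538, 0.0133]
orientation: [[-1.0, -0.0, -0.0], [-0.0, 1.0, -0.0], [0.0, -0.0, -1.0]]
force: [0.3, 1.3, -2.8]
width: 0.0639
t: 10.4
eef_pos: [0.429, 0.3538, 0.0128]
orientation: [[-1.0, -0.0, -0.0], [-0.0, 1.0, -0.0], [0.0, -0.0, -1.0]]
force: [-0.3, -0.3, -3.5]
width: 0.0642
```

```bash
python3 -m creep '[[[0,0,0.02,0,0,0,55],[0,0,0.02,0,0,0,55],[0,0,0.04,0,0,0,55],[0,0,0.04,0,0,0,55]]]'
python3 -m creep '[[[0,0,0.02,0,0,0,55],[0,0,0.02,0,0,0,55]]]'
```

```text
t: 10.8
eef_pos: [0.429, 0.3539, 0.0127]
orientation: [[-1.0, -0.001, 0.0], [-0.001, 1.0, 0.0], [-0.0, 0.0, -1.0]]
force: [-2.3, -1.0, 5.1]
width: 0.064
t: 11.0
eef_pos: [0.429, 0.3539, 0.0127]
orientation: [[-1.0, -0.001, 0.0], [-0.001, 1.0, 0.0], [-0.0, 0.0, -1.0]]
force: [-3.7, -1.6, 8.2]
width: 0.0639
```

Contact: the force is now pushing upward at 8 N. Release and rise.

```bash
python3 -m creep '[[[0,0,-0.03,0,0,0,65],[0,0,-0.03,0,0,0,67],[0,0,-0.03,0,0,0,70],[0,0,-0.03,0,0,0,78],[0,0,-0.03,0,0,0,87],[0,0,-0.03,0,0,0,87],[0,0,-0.03,0,0,0,87]]]'
python3 -m creep '[[[0,0,-0.3,0,0,0,87],[0,0,-1,0,0,0,87],[0,0,-2.2,0,0,0,87],[0,0,-3.6,0,0,0,87],[0,0,-5,0,0,0,87],[0,0,-6.2,0,0,0,87],[0,0,-7.2,0,0,0,87],[0,0,-7.5,0,0,0,87],[0,0,-7.5,0,0,0,87]]]'
python3 - <<'E'
from h import *
f=grab_frame("wrist");cv2.imwrite("pics/w3.png",f["pixels"][:,:,::-1])
for k,z in(("blue_plate",0),("black_riser",.006)):
    for d in silhouettes(f,k): print(k,d["conf"],d["centre"],fit([(f,d["mask"])],k,[.429,.354,z],False))
delta(.6025,.0103,.2,-21.3)
E
```

```text
t: 11.7
eef_pos: [0.429, 0.3538, 0.012]
orientation: [[-1.0, -0.0, -0.0], [-0.0, 1.0, -0.0], [0.0, -0.0, -1.0]]
force: [-0.8, 0.1, -0.7]
width: 0.0859
t: 12.6
eef_pos: [0.4292, 0.3542, 0.2008]
orientation: [[-1.0, -0.0, 0.001], [-0.0, 1.0, 0.002], [-0.001, 0.002, -1.0]]
force: [-0.5, 0.3, -0.1]
width: 0.0869
blue_plate 0.87 [280.0, 153.5] (array([429.8, 352.2,  -1.5,  90.4]), np.float64(0.026))
black_riser 0.68 [281.1, 182.8] (array([430. , 353.1,   7.5,  89.5]), np.float64(0.037))
shift [ -6.966 -13.713  -0.068] turn [-0.15 -0.1  21.3 ] | tcp [0.4283 0.3531 0.1979] yaw -180.0 w 0.0871 F [-0.6 -0.2 -0.5] t 12.75 q [ 56.  16. -12.  -0. -62. -56.]
```

View pics/w3.png

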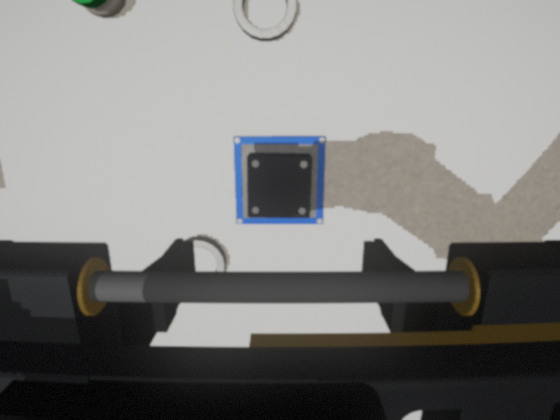

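The view shows the black riser at (280,183), centred on the plate and square, with fits agreeing within 1 mm. Next is the blue riser.

```bash
python3 -m creep '[[[-0.4,-0.8,0,0,0,2,87],[-1.2,-2.4,0,0,0,5,87],[-2.1,-4.1,0,0,0,8,87],[-3,-5.9,0,0,0,11,87],[-3.9,-7.7,0,0,0,14,87],[-4.8,-9.4,0,0,0,16,87],[-5.6,-11,0,0,0,18,87],[-6.3,-12.4,0,0,0,20,87],[-6.8,-13.4,0,0,0,21,87],[-6.97,-13.71,0,0,0,21.3,87]]]'
python3 - <<'E'
from h import *
f=grab_frame("wrist");cv2.imwrite("pics/w4.png",f["pixels"][:,:,::-1])
for d in silhouettes(f,"blue_riser"): print(d["conf"],d["centre"],fit([(f,d["mask"])],"blue_riser",[.6025,.0103,0],False))
delta(.6025,.0103,.2,-21.3)
E
```

```text
t: 13.75
eef_pos: [0.6034, 0.0085, 0.1973]
orientation: [[-0.93, 0.366, -0.004], [0.366, 0.93, -0.001], [0.003, -0.002, -1.0]]
force: [0.3, -0.3, -0.2]
width: 0.0869
0.97 [283.7, 184.6] (array([601.6,  11.3,  12.1, -20. ]), np.float64(0.026))
0.22 [382.5, 5.4] (array([ 760.6,  450.9, -285.7, -222.1]), np.float64(1.0))
shift [ 0.024 -0.002 -0.092] turn [-0.1  -0.15 -0.1 ] | tcp [0.6031 0.0101 0.1977] yaw 158.6 w 0.087 F [-1.   0.1 -0.2] t 13.85 q [ 16.  21.  -5.  -0. -64. -38.]
```

View pics/w4.png

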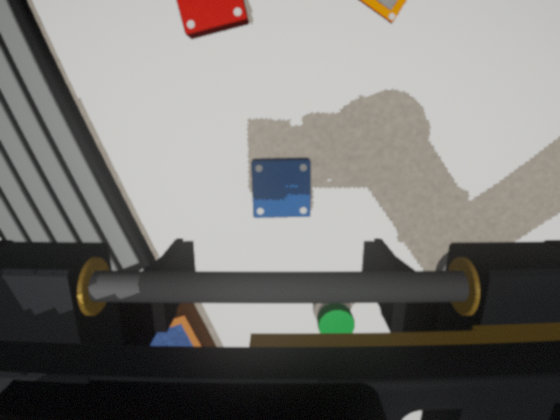

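```bash
python3 -m creep '[[[0.05,0.02,1.2,0,0,-0.8,87],[0.05,0.02,2.6,0,0,-0.8,87],[0.05,0.02,4,0,0,-0.8,87],[0.05,0.02,5.2,0,0,-0.8,87],[0.05,0.02,6.2,0,0,-0.8,87],[0.05,0.02,6.9,0,0,-0.8,87],[0.05,0.02,7.4,0,0,-0.8,87],[0.05,0.02,7.6,0,0,-0.8,87],[0.05,0.02,7.69,0,0,-0.8,87],[0.05,0.02,7.69,0,0,-0.8,87]]]' 30
python3 -m creep '[[[0,0,0,0,0,0,52],[0,0,0,0,0,0,52],[0,0,0,0,0,0,52],[0,0,0,0,0,0,52],[0,0,0,0,0,0,52],[0,0,0,0,0,0,52],[0,0,0,0,0,0,52],[0,0,0,0,0,0,52],[0,0,0,0,0,0,52]]]' 30
python3 -c "
from h import *
delta(.602,.011,.12,-20.4)"
```

```text
t: 14.85
eef_pos: [0.6028, 0.0125, 0.0078]
orientation: [[-0.937, 0.349, 0.001], [0.349, 0.937, 0.0], [-0.001, 0.001, -1.0]]
force: [0.0, 1.0, -0.7]
width: 0.0869
t: 15.75
eef_pos: [0.6022, 0.012, 0.0075]
orientation: [[-0.937, 0.35, -0.0], [0.35, 0.937, -0.0], [0.0, -0.0, -1.0]]
force: [-3.7, 0.8, 4.2]
width: 0.0601
shift [-0.006 -0.042 -4.498] turn [-0.02 -0.02 -0.08] | tcp [0.6022 0.012  0.0075] yaw 159.52 w 0.0601 F [-3.7  0.8  4.2] t 15.75 q [ 17.  33. -17.  -0. -41. -37.]
```

```bash
python3 -m creep '[[[0,0,-0.2,0,0,0,52],[0,0,-0.5,0,0,0,52],[0,0,-1,0,0,0,52],[0,0,-1.7,0,0,0,52],[0,0,-2.5,0,0,0,52],[0,0,-3.3,0,0,0,52],[0,0,-4.1,0,0,0,52],[0,0,-4.7,0,0,0,52],[0,0,-5,0,0,0,52],[0,0,-5,0,0,0,52]]]'
python3 -c "
from h import *
delta(.429,.354,.14,0)"
```

```text
t: 16.75
eef_pos: [0.6032, 0.0122, 0.1339]
orientation: [[-0.937, 0.35, 0.003], [0.35, 0.937, 0.001], [-0.003, 0.002, -1.0]]
force: [0.2, -0.1, -3.2]
width: 0.0595
shift [11.308 10.37  -0.254] turn [  0.08   0.17 -20.48] | tcp [0.6032 0.0122 0.1339] yaw 159.52 w 0.0595 F [ 0.2 -0.1 -3.2] t 16.75 q [ 17.  24. -10.   0. -56. -37.]
```

```bash
python3 -m creep '[[[0.5,0.4,-0.2,0,0,-1,52],[1.5,1.3,-0.25,0,0,-3,52],[2.8,2.5,-0.25,0,0,-6,52],[4.2,3.8,-0.25,0,0,-9,52],[5.6,5.1,-0.25,0,0,-12,52],[7,6.4,-0.25,0,0,-15,52],[8.4,7.7,-0.25,0,0,-17,52],[9.7,8.9,-0.25,0,0,-19,52],[10.7,9.8,-0.25,0,0,-20.2,52],[11.2,10.25,-0.25,0,0,-20.5,52]]]'
python3 -c "
from h import *
delta(.429,.354,.14,0)"
```

```text
t: 17.75
eef_pos: [0.4276, 0.3524, 0.1379]
orientation: [[-1.0, -0.004, -0.001], [-0.004, 1.0, -0.001], [0.001, -0.001, -1.0]]
force: [-0.4, -0.2, -2.3]
width: 0.0596
shift [-0.058  0.063 -0.086] turn [-0.04 -0.05  0.25] | tcp [0.4276 0.3524 0.1379] yaw -179.75 w 0.0596 F [-0.4 -0.2 -2.3] t 17.75 q [ 56.  20. -16.  -0. -54. -56.]
```

```bash
python3 -m creep '[[[-0.05,0.06,0,0,0,0.2,52],[-0.05,0.06,0,0,0,0.2,52],[-0.05,0.06,0,0,0,0.2,52]]]'
cat > dots.py <<'E'
import sys
from h import *
f=grab_frame("wrist");cv2.imwrite(f"pics/{sys.argv[1]}.png",f["pixels"][:,:,::-1])
delta(.429,.354,float(sys.argv[2]),0)
E
python3 dots.py w5 .0385
```

```text
t: 18.05
eef_pos: [0.4312, 0.3505, 0.1382]
orientation: [[-1.0, 0.004, -0.001], [0.004, 1.0, -0.001], [0.001, -0.001, -1.0]]
force: [0.9, -0.1, -2.9]
width: 0.0594
shift [0.092 0.148 3.991] turn [-0.05 -0.03 -0.28] | tcp [0.4313 0.3504 0.1383] yaw 179.72 w 0.0598 F [ 0.3  0.6 -2.5] t 18.1 q [ 56.  20. -16.  -0. -54. -56.]
```

View pics/w5.png

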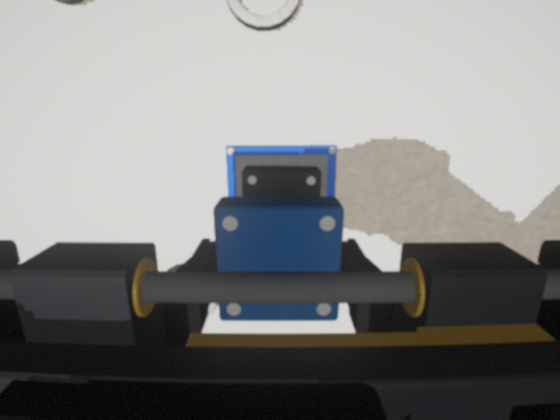

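```bash
python3 - <<'E'
from h import *
f=grab_frame("wrist")
g=cv2.cvtColor(f["pixels"],cv2.COLOR_RGB2GRAY).astype(float)
def ref(p,r=7):
    x,y=p;w=g[y-r:y+r+1,x-r:x+r+1];w=np.clip(w-np.median(w)-25,0,None);Y,X=np.mgrid[y-r:y+r+1,x-r:x+r+1]
    return np.array([(w*X).sum(),(w*Y).sum()])/w.sum()
o=get_obs();print(o["eef_pos"])
for n,z,ps in(("blue",o["eef_pos"][2]+.0145,[(230,224),(327,224),(234,310),(323,310)]),("black",.031,[(252,180),(311,181)])):
    q=np.array([at_z(f,ref(p),z) for p in ps]);print(n,q.round(4).tolist(),"mean",q.mean(0).round(4),"yaw",np.degrees(np.arctan2(*(q[0]-q[1])[[1,0]])).round(2))
delta(.429,.354,.0385,0)
E
```

```text
[0.43142435 0.35043441 0.13838844]
blue [[nan, nan, nan], [nan, nan, nan], [nan, nan, nan], [nan, nan, nan]] mean [nan nan nan] yaw nan
black [[0.4536, 0.3296, 0.031], [0.4061, 0.3304, 0.031]] mean [0.4298 0.33   0.031 ] yaw -0.92
shift [0.096 0.144 3.995] turn [-0.03 -0.02 -0.28] | tcp [0.4314 0.3504 0.1384] yaw 179.72 w 0.0597 F [ 0.1 -0.6 -1.6] t 18.15 q [ 56.  20. -16.  -0. -54. -56.]<stdin>:6: RuntimeWarning: invalid value encountered in divide
```

```bash
python3 - <<'E'
from h import *
f=grab_frame("wrist")
g=cv2.cvtColor(f["pixels"],cv2.COLOR_RGB2GRAY).astype(float)
def ref(p,r=11):
    x,y=p;w=g[y-r:y+r+1,x-r:x+r+1];w=np.clip(w-(w.min()+w.max())/2,0,None);Y,X=np.mgrid[y-r:y+r+1,x-r:x+r+1]
    return np.array([(w*X).sum(),(w*Y).sum()])/w.sum()
z=.1384+.0145
q=np.array([at_z(f,ref(p),z) for p in [(230,224),(327,224),(234,310),(323,310)]]);print(q.round(4).tolist(),q.mean(0).round(4),[np.degrees(np.arctan2(*(q[i]-q[i+1])[[1,0]])).round(2) for i in (0,2)])
q=np.array([at_z(f,ref(p,6),.006) for p in [(231,151),(332,150)]]);print(q.round(4).tolist(),q.mean(0).round(4),np.degrees(np.arctan2(*(q[0]-q[1])[[1,0]])).round(2))
E
```

```text
[[0.4549, 0.3271, 0.1529], [0.4101, 0.3273, 0.1529], [0.4552, 0.3775, 0.1529], [0.4101, 0.3779, 0.1529]] [0.4326 0.3525 0.1529] [np.float64(-0.26), np.float64(-0.52)]
[[0.4753, 0.3084, 0.006], [0.3847, 0.305, 0.006]] [0.43   0.3067 0.006 ] 2.14
```

Against the black riser, measured in the same view, the blue riser needs about −2.6 mm in x and +3.8 mm in y. The pose readings agree.

```bash
python3 -m creep '[[[0.1,0.15,0.3,0,0,0,52],[0.1,0.15,0.9,0,0,0,52],[0.1,0.15,1.6,0,0,0,52],[0.1,0.15,2.3,0,0,0,52],[0.1,0.15,2.9,0,0,0,52],[0.1,0.15,3.3,0,0,0,52],[0.1,0.15,3.55,0,0,0,52],[0.1,0.15,3.65,0,0,0,52],[0.1,0.15,3.7,0,0,0,52],[0.1,0.15,3.7,0,0,0,52]]]'
python3 -c "
from h import *
delta(.429,.354,.0385,0)"
```

```text
t: 19.2
eef_pos: [0.4288, 0.3557, 0.0465]
orientation: [[-1.0, 0.003, 0.001], [0.003, 1.0, 0.001], [-0.001, 0.001, -1.0]]
force: [-0.7, 0.3, -2.1]
width: 0.0597
shift [-0.009 -0.067  0.319] turn [ 0.04  0.04 -0.18] | tcp [0.4288 0.3557 0.0465] yaw 179.82 w 0.0597 F [-0.7  0.3 -2.1] t 19.2 q [ 56.  26. -22.   0. -42. -57.]
```

```bash
python3 -m creep '[[[0,0,0.12,0,0,0,52],[0,0,0.12,0,0,0,52],[0,0,0.12,0,0,0,52]]]'; python3 dots.py w6 .0385; python3 -c "
import cv2;i=cv2.imread('pics/w6.png')[100:350,180:380];cv2.imwrite('pics/w6c.png',cv2.resize(i,None,fx=3,fy=2.4,interpolation=2)[:600])"
```

```text
t: 19.5
eef_pos: [0.4286, 0.3554, 0.0432]
orientation: [[-1.0, 0.003, 0.0], [0.003, 1.0, 0.0], [-0.0, 0.0, -1.0]]
force: [0.7, 0.4, -1.7]
width: 0.0595
shift [-0.017 -0.058  0.189] turn [ 0.01  0.01 -0.17] | tcp [0.4286 0.3555 0.0432] yaw 179.83 w 0.0596 F [-0.1  0.3 -2.7] t 19.55 q [ 56.  27. -22.   0. -42. -57.]
```

View pics/w6c.png

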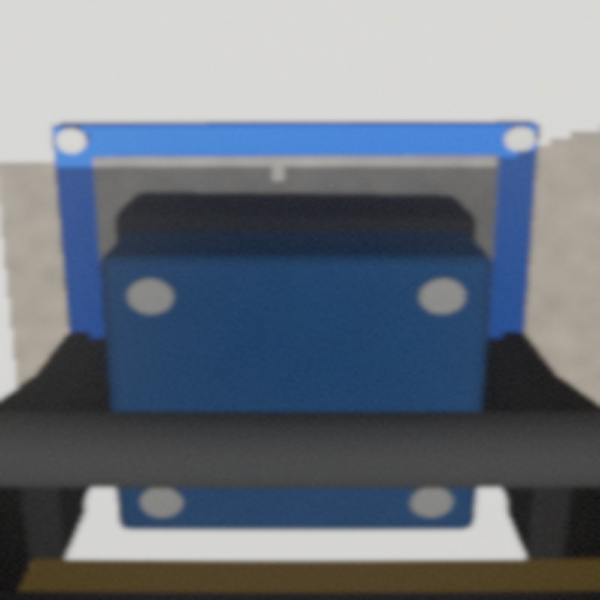

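```bash
python3 - <<'E'
from h import *
f=grab_frame("wrist")
for n,z,P in(("plate",.006,[(203.7,158.3),(353,157.9)]),("blue",.0577,[(230,223.8),(327.3,223.8),(233.7,309.2),(323.7,309.2)])):
    q=np.array([at_z(f,p,z) for p in P]);print(n,q.round(4).tolist(),q.mean(0).round(4))
E
```

```text
plate [[0.4737, 0.3088, 0.006], [0.3855, 0.3088, 0.006]] [0.4296 0.3088 0.006 ]
blue [[0.4519, 0.3326, 0.0577], [0.4071, 0.3327, 0.0577], [0.452, 0.3773, 0.0577], [0.4072, 0.3774, 0.0577]] [0.4296 0.355  0.0577]
```

```bash
python3 -m creep '[[[0,-0.05,0.04,0,0,0,52],[0,-0.05,0.08,0,0,0,52],[0,-0.05,0.11,0,0,0,52],[0,-0.05,0.13,0,0,0,52],[0,-0.05,0.15,0,0,0,52],[0,-0.05,0.15,0,0,0,52],[0,-0.05,0.15,0,0,0,52]]]'
python3 -m creep '[[[0,0,0.02,0,0,0,52],[0,0,0.02,0,0,0,52],[0,0,0.04,0,0,0,52],[0,0,0.04,0,0,0,52]]]'
```

```text
t: 20.3
eef_pos: [0.4286, 0.3541, 0.0393]
orientation: [[-1.0, 0.003, 0.0], [0.003, 1.0, 0.0], [-0.0, 0.0, -1.0]]
force: [-0.5, -0.2, -2.5]
width: 0.0599
t: 20.7
eef_pos: [0.4286, 0.3541, 0.0385]
orientation: [[-1.0, 0.003, 0.0], [0.003, 1.0, 0.0], [-0.0, 0.0, -1.0]]
force: [0.5, -0.3, 0.4]
width: 0.0596
```

```bash
python3 -m creep '[[[0,0,0.02,0,0,0,52],[0,0,0.03,0,0,0,52],[0,0,0.03,0,0,0,52]]]'
python3 -m creep '[[[0,0,-0.01,0,0,0,61],[0,0,-0.01,0,0,0,63],[0,0,-0.01,0,0,0,66],[0,0,-0.01,0,0,0,75],[0,0,-0.01,0,0,0,87],[0,0,-0.01,0,0,0,87],[0,0,-0.01,0,0,0,87]]]'
python3 -m creep '[[[0,0,-0.3,0,0,0,87],[0,0,-1,0,0,0,87],[0,0,-2.2,0,0,0,87],[0,0,-3.6,0,0,0,87],[0,0,-4.8,0,0,0,87],[0,0,-5.8,0,0,0,87],[0,0,-6.4,0,0,0,87],[0,0,-6.4,0,0,0,87],[0,0,-6.4,0,0,0,87]]]'
python3 - <<'E'
from h import *
f=grab_frame("wrist");cv2.imwrite("pics/w7.png",f["pixels"][:,:,::-1])
for k,z in(("blue_plate",0),("blue_riser",.031)):
    for d in silhouettes(f,k)[:1]: print(k,d["conf"],d["centre"],fit([(f,d["mask"])],k,[.429,.354,z],False))
delta(.4436,.1817,.2,0)
E
python3 -c "
import cv2;i=cv2.imread('pics/w7.png')[100:300,180:380];cv2.imwrite('pics/w7c.png',cv2.resize(i,None,fx=3,fy=3,interpolation=2)[:600])"
```

```text
t: 21.0
eef_pos: [0.4286, 0.3542, 0.0385]
orientation: [[-1.0, 0.003, 0.0], [0.003, 1.0, 0.0], [-0.0, 0.0, -1.0]]
force: [-3.2, -1.5, 5.4]
width: 0.0598
t: 21.7
eef_pos: [0.4285, 0.3541, 0.0377]
orientation: [[-1.0, 0.003, -0.0], [0.003, 1.0, -0.0], [0.0, -0.0, -1.0]]
force: [-0.3, -0.0, -0.7]
width: 0.085
t: 22.6
eef_pos: [0.4282, 0.3539, 0.1977]
orientation: [[-1.0, 0.003, -0.0], [0.003, 1.0, 0.0], [0.0, 0.0, -1.0]]
force: [0.4, -0.4, -0.2]
width: 0.0869
blue_plate 0.83 [278.9, 151.9] (array([429.5, 352.2,   3. ,   0.6]), np.float64(1.389))
blue_riser 0.58 [278.8, 188.2] (array([4.295e+02, 3.521e+02, 3.540e+01, 1.000e-01]), np.float64(0.025))
shift [-0.646 -6.87  -0.128] turn [-0.12 -0.1  -0.19] | tcp [0.428  0.3535 0.1965] yaw 179.81 w 0.0871 F [0.2 0.4 0.1] t 22.75 q [ 56.  17. -12.  -0. -62. -56.]
```

View pics/w7c.png

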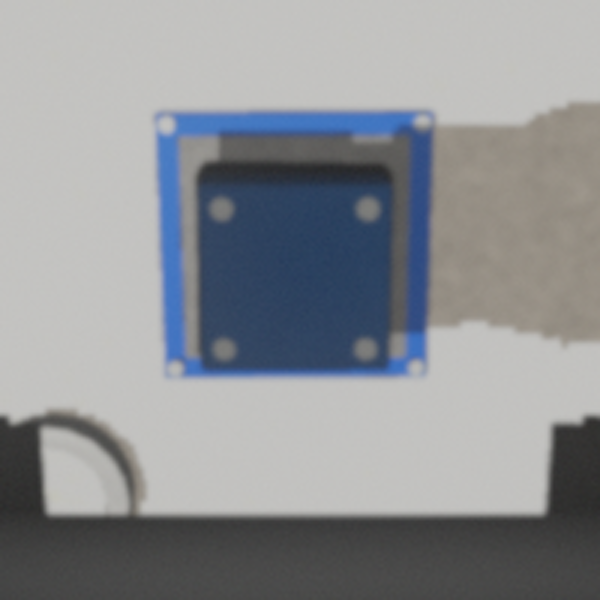

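Blue riser is square and centred over the black one: dots at crop (221,209), (368,209), (224,349) and (366,349), symmetric within the plate. Next is the ring.

```bash
python3 -m creep '[[[-0.1,-0.6,0,0,0,0,87],[-0.2,-1.8,0,0,0,0,87],[-0.3,-3.2,0,0,0,0,87],[-0.4,-4.6,0,0,0,0,87],[-0.55,-5.8,0,0,0,0,87],[-0.65,-6.6,0,0,0,0,87],[-0.65,-6.85,0,0,0,0,87],[-0.65,-6.87,0,0,0,0,87],[-0.65,-6.87,0,0,0,0,87]]]'
python3 - <<'E'
from h import *
f=grab_frame("wrist");cv2.imwrite("pics/w8.png",f["pixels"][:,:,::-1])
for d in silhouettes(f,"steel_ring"): print(d["conf"],d["centre"],fit([(f,d["mask"])],"steel_ring",[.4436,.1817,0],False))
q=np.array([at_z(f,p,.0) for p in [(0,0)]])
delta(.4436,.1817,.004,0)
E
```

```text
t: 23.65
eef_pos: [0.4443, 0.1825, 0.1976]
orientation: [[-1.0, 0.003, -0.0], [0.003, 1.0, -0.0], [0.0, -0.0, -1.0]]
force: [-0.2, -0.4, -0.1]
width: 0.0869
0.97 [271.9, 202.3] (array([443.4, 182.6,   3.4,   6.4]), np.float64(0.041))
0.56 [126.3, 171.5] (array([ 420.6,  591.8,  -20.3, -377.2]), np.float64(1.0))
shift [ 0.026 -0.05   7.746] turn [-0.   -0.01 -0.13] | tcp [0.4443 0.183  0.1976] yaw 179.87 w 0.0869 F [0.1 0.2 0.4] t 23.75 q [ 42.   9. -21.  -0. -59. -42.]
```

View pics/w8.png

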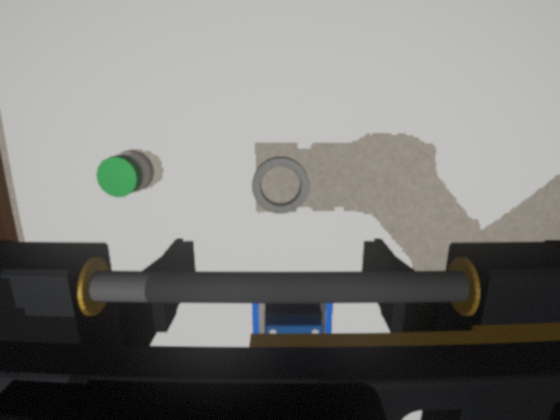

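Ring at (281,184), fit (443.4,182.6) mm, which agrees with the top and side views. Descend and grip.

```bash
python3 -m creep '[[[0.03,-0.01,1.2,0,0,0,87],[0.03,-0.01,2.6,0,0,0,87],[0.03,-0.01,4,0,0,0,87],[0.03,-0.01,5.2,0,0,0,87],[0.03,-0.01,6.2,0,0,0,87],[0.03,-0.01,6.9,0,0,0,87],[0.03,-0.01,7.4,0,0,0,87],[0.03,-0.01,7.65,0,0,0,87],[0.03,-0.01,7.75,0,0,0,87],[0.03,-0.01,7.75,0,0,0,87]]]' 25
python3 -m creep '[[[0,0,0,0,0,0,52],[0,0,0,0,0,0,52],[0,0,0,0,0,0,52],[0,0,0,0,0,0,52],[0,0,0,0,0,0,52],[0,0,0,0,0,0,52],[0,0,0,0,0,0,52],[0,0,0,0,0,0,52],[0,0,0,0,0,0,52]]]' 25
python3 -c "
from h import *
delta(.4436,.1817,.004,0)"
```

```text
t: 24.75
eef_pos: [0.4437, 0.1825, 0.0041]
orientation: [[-1.0, 0.002, 0.0], [0.002, 1.0, 0.0], [-0.0, 0.0, -1.0]]
force: [1.0, 0.5, 0.2]
width: 0.0868
t: 25.65
eef_pos: [0.4433, 0.182, 0.0043]
orientation: [[-1.0, 0.003, -0.0], [0.003, 1.0, -0.0], [0.0, -0.0, -1.0]]
force: [-2.4, 0.6, 5.2]
width: 0.0591
shift [-0.011 -0.011  0.012] turn [-0.01 -0.02 -0.18] | tcp [0.4433 0.182  0.0043] yaw 179.82 w 0.0591 F [-2.4  0.6  5.2] t 25.65 q [ 42.  25. -35.  -0. -31. -42.]
```

```bash
python3 -m creep '[[[0,0,-0.2,0,0,0,52],[0,0,-0.5,0,0,0,52],[0,0,-1,0,0,0,52],[0,0,-1.8,0,0,0,52],[0,0,-2.8,0,0,0,52],[0,0,-3.8,0,0,0,52],[0,0,-4.6,0,0,0,52],[0,0,-5.2,0,0,0,52],[0,0,-5.4,0,0,0,52],[0,0,-5.4,0,0,0,52]]]'
python3 -c "
from h import *
delta(.4287,.354,.14,0)"
```

```text
t: 26.65
eef_pos: [0.4436, 0.1822, 0.1396]
orientation: [[-1.0, 0.003, 0.001], [0.003, 1.0, 0.001], [-0.001, 0.001, -1.0]]
force: [-0.4, -0.1, -2.4]
width: 0.0591
shift [ 0.618  6.869 -0.009] turn [ 0.07  0.06 -0.19] | tcp [0.4436 0.1822 0.1396] yaw 179.81 w 0.0591 F [-0.4 -0.1 -2.4] t 26.65 q [ 42.  13. -26.  -0. -51. -42.]
```

```bash
python3 -m creep '[[[0.05,0.3,0,0,0,0,52],[0.15,1,0,0,0,0,52],[0.25,2,0,0,0,0,52],[0.35,3.2,0,0,0,0,52],[0.45,4.4,0,0,0,0,52],[0.55,5.5,0,0,0,0,52],[0.62,6.3,0,0,0,0,52],[0.62,6.75,0,0,0,0,52],[0.62,6.87,0,0,0,0,52],[0.62,6.87,0,0,0,0,52]]]'
python3 -m creep '[[[0,0,0.3,0,0,0,52],[0,0,0.8,0,0,0,52],[0,0,1.4,0,0,0,52],[0,0,1.9,0,0,0,52],[0,0,2.3,0,0,0,52],[0,0,2.6,0,0,0,52],[0,0,2.75,0,0,0,52],[0,0,2.8,0,0,0,52],[0,0,2.8,0,0,0,52],[0,0,2.8,0,0,0,52]]]'
python3 dots.py w9 .0573; python3 -c "
import cv2;i=cv2.imread('pics/w9.png')[120:350,180:380];cv2.imwrite('pics/w9c.png',cv2.resize(i,None,fx=3,fy=2.6,interpolation=2)[:600])"
```

```text
t: 27.65
eef_pos: [0.4283, 0.3534, 0.1385]
orientation: [[-1.0, 0.003, -0.001], [0.003, 1.0, -0.001], [0.001, -0.001, -1.0]]
force: [-0.3, -0.1, -2.3]
width: 0.0593
t: 28.65
eef_pos: [0.4288, 0.3542, 0.0696]
orientation: [[-1.0, 0.003, 0.001], [0.003, 1.0, 0.001], [-0.001, 0.001, -1.0]]
force: [-0.1, -0.8, -2.4]
width: 0.0591
shift [-0.01  -0.009  0.491] turn [ 0.06  0.04 -0.17] | tcp [0.4288 0.3542 0.0696] yaw 179.83 w 0.0591 F [ 0.3  0.9 -2.3] t 28.7 q [ 56.  25. -21.   0. -45. -56.]
```

View pics/w9c.png

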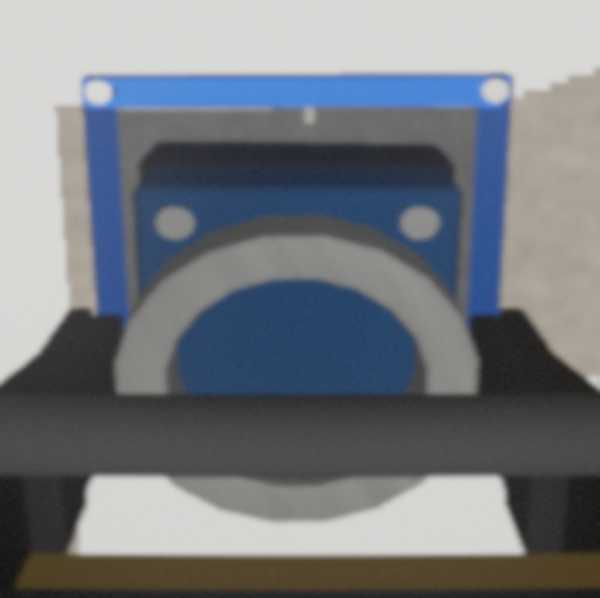

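```bash
python3 - <<'E'
from h import *
f=grab_frame("wrist")
for n,z,P in(("ring t,b",.0813,[(279,209.6),(279,320)]),("ring l,r",.0813,[(218.3,262),(340,262)]),("blue dots",.053,[(238,205.8),(319.7,205.4)]),("plate",.006,[(212.5,155.3),(345,155)])):
    q=np.array([at_z(f,p,z) for p in P]);print(n,q.round(4).tolist(),q.mean(0).round(4))
E
```

```text
ring t,b [[0.4295, 0.3254, 0.0813], [0.4297, 0.3841, 0.0813]] [0.4296 0.3548 0.0813]
ring l,r [[0.459, 0.3517, 0.0813], [0.4, 0.3519, 0.0813]] [0.4295 0.3518 0.0813]
blue dots [[0.452, 0.3311, 0.053], [0.4072, 0.331, 0.053]] [0.4296 0.3311 0.053 ]
plate [[0.4737, 0.3089, 0.006], [0.3854, 0.309, 0.006]] [0.4296 0.3089 0.006 ]
```

```bash
python3 -m creep '[[[0,-0.05,0.06,0,0,0,52],[0,-0.05,0.14,0,0,0,52],[0,-0.05,0.22,0,0,0,52],[0,-0.05,0.3,0,0,0,52],[0,-0.05,0.36,0,0,0,52],[0,-0.05,0.4,0,0,0,52],[0,-0.05,0.42,0,0,0,52],[0,-0.05,0.42,0,0,0,52],[0,-0.05,0.42,0,0,0,52]]]'
python3 -m creep '[[[0,0,0.02,0,0,0,52],[0,0,0.04,0,0,0,52],[0,0,0.05,0,0,0,52],[0,0,0.05,0,0,0,52],[0,0,0.05,0,0,0,52]]]'
```

```text
t: 29.65
eef_pos: [0.4286, 0.3527, 0.0586]
orientation: [[-1.0, 0.003, 0.0], [0.003, 1.0, 0.0], [-0.0, 0.0, -1.0]]
force: [-0.2, 0.5, -1.6]
width: 0.0591
t: 30.15
eef_pos: [0.4285, 0.3526, 0.0574]
orientation: [[-1.0, 0.003, 0.0], [0.003, 1.0, 0.0], [-0.0, 0.0, -1.0]]
force: [0.1, -0.2, -1.6]
width: 0.0591
```

```bash
python3 -m creep '[[[0,0,0.02,0,0,0,52],[0,0,0.02,0,0,0,52],[0,0,0.02,0,0,0,52]]]'
```

```text
t: 30.45
eef_pos: [0.4286, 0.3526, 0.0573]
orientation: [[-1.0, 0.003, 0.0], [0.003, 1.0, 0.0], [-0.0, 0.0, -1.0]]
force: [-2.2, -1.4, 6.0]
width: 0.0591
```

Contact at exactly the expected height. Release and rise.

```bash
python3 -m creep '[[[0,0,-0.01,0,0,0,60],[0,0,-0.01,0,0,0,62],[0,0,-0.01,0,0,0,65],[0,0,-0.01,0,0,0,75],[0,0,-0.01,0,0,0,87],[0,0,-0.01,0,0,0,87],[0,0,-0.01,0,0,0,87]]]'
python3 -m creep '[[[0,0,-0.3,0,0,0,87],[0,0,-1,0,0,0,87],[0,0,-2.2,0,0,0,87],[0,0,-3.6,0,0,0,87],[0,0,-4.8,0,0,0,87],[0,0,-5.5,0,0,0,87],[0,0,-5.7,0,0,0,87],[0,0,-5.7,0,0,0,87],[0,0,-5.7,0,0,0,87]]]'
python3 - <<'E'
from h import *
f=grab_frame("wrist");cv2.imwrite("pics/w10.png",f["pixels"][:,:,::-1])
for k,z in(("steel_ring",.053),):
    for d in silhouettes(f,k): print(k,d["conf"],d["centre"],fit([(f,d["mask"])],k,[.429,.354,z],False))
delta(.4245,-.3378,.2,-90)
delta(.4245,-.3378,.2,0)
E
python3 -c "
import cv2;i=cv2.imread('pics/w10.png')[100:300,180:380];cv2.imwrite('pics/w10c.png',cv2.resize(i,None,fx=3,fy=3,interpolation=2)[:600])"
```

```text
t: 31.15
eef_pos: [0.4286, 0.3526, 0.057]
orientation: [[-1.0, 0.003, 0.0], [0.003, 1.0, -0.0], [-0.0, -0.0, -1.0]]
force: [0.7, 0.7, 0.1]
width: 0.0841
t: 32.05
eef_pos: [0.428, 0.3521, 0.1984]
orientation: [[-1.0, 0.003, -0.002], [0.003, 1.0, -0.001], [0.002, -0.001, -1.0]]
force: [0.5, -0.3, 0.1]
width: 0.087
steel_ring 0.73 [210.1, 253.4] (array([ 222.8,  665.5, -102.9,  118.4]), np.float64(1.0))
steel_ring 0.61 [273.7, 218.1] (array([429.6, 353.3,  57.1,  -4.2]), np.float64(0.03))
shift [ 4.9000e-02 -2.7594e+01 -1.5000e-02] turn [-1.800e-01  2.000e-02  8.981e+01] | tcp [0.428  0.352  0.1981] yaw 179.81 w 0.0874 F [ 0.2 -0.1 -0.3] t 32.15 q [ 56.  16. -12.  -0. -62. -56.]
shift [ 4.9000e-02 -2.7594e+01 -1.5000e-02] turn [-0.13 -0.11 -0.19] | tcp [0.428  0.352  0.1981] yaw 179.81 w 0.0874 F [ 0.2 -0.1 -0.3] t 32.15 q [ 56.  16. -12.  -0. -62. -56.]
```

View pics/w10c.png

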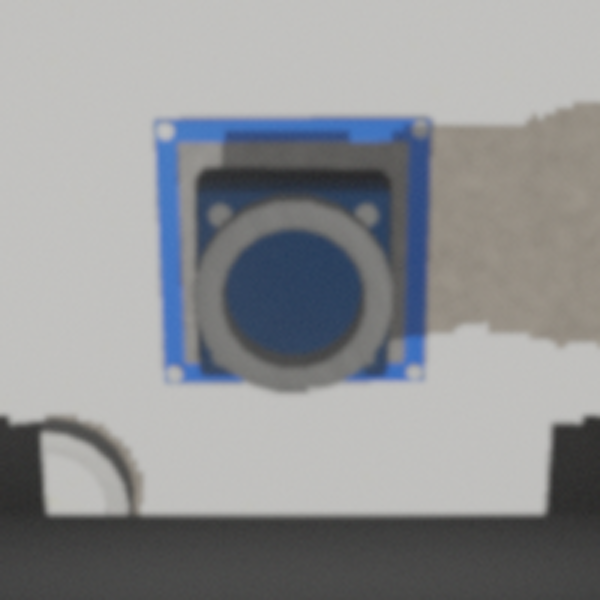

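Ring sits centred on the blue riser: fit (429.6,353.3) mm, against the riser at (429.6,353.5). Now the post.

```bash
python3 -m creep '[[[0,-0.6,0,0,0,0,50],[0,-1.8,0,0,0,0,50],[0,-3.3,0,0,0,0,50],[0,-4.9,0,0,0,0,50],[0,-6.5,0,0,0,0,50],[0,-8.1,0,0,0,0,50],[0,-9.7,0,0,0,0,50],[0,-11.3,0,0,0,0,50],[0,-12.9,0,0,0,0,50],[0,-14.5,0,0,0,0,50]]]'
python3 -m creep '[[[0,-1.6,0,0,0,0,50],[0,-3.2,0,0,0,0,50],[0,-4.8,0,0,0,0,50],[0,-6.4,0,0,0,0,50],[0,-8,0,0,0,0,50],[0,-9.6,0,0,0,0,50],[0.05,-11,0,0,0,0,50],[0.05,-12.2,0,0,0,0,50],[0.05,-12.9,0,0,0,0,50],[0.05,-13.09,0,0,0,0,50]]]'
python3 -m creep '[[[0,0,0,0,0,0,50],[0,0,0,0,0,0,50],[0,0,0,0,0,0,50]]]'
python3 - <<'E'
from h import *
f=grab_frame("wrist");cv2.imwrite("pics/w11.png",f["pixels"][:,:,::-1])
for d in silhouettes(f,"brass_post"): print(d["conf"],d["centre"],fit([(f,d["mask"])],"brass_post",[.4245,-.3378,0],False))
delta(.4245,-.3378,.022,0)
E
```

```text
t: 33.15
eef_pos: [0.4262, -0.0121, 0.1992]
orientation: [[-1.0, 0.003, -0.001], [0.003, 1.0, -0.0], [0.001, -0.0, -1.0]]
force: [0.6, -0.8, -0.1]
width: 0.0503
t: 34.15
eef_pos: [0.4237, -0.3388, 0.1985]
orientation: [[-1.0, 0.006, -0.002], [0.006, 1.0, 0.001], [0.002, 0.001, -1.0]]
force: [-0.1, -0.3, -0.7]
width: 0.0502
t: 34.45
eef_pos: [0.425, -0.3362, 0.1996]
orientation: [[-1.0, 0.002, -0.0], [0.002, 1.0, 0.0], [0.0, 0.0, -1.0]]
force: [0.7, 1.0, 0.1]
width: 0.0505
0.76 [278.6, 185.5] (array([ 4.249e+02, -3.384e+02,  1.000e-01,  1.360e+01]), np.float64(0.079))
shift [ 0.03  -0.058  7.11 ] turn [-0.    0.02 -0.11] | tcp [ 0.4252 -0.3363  0.1998] yaw 179.89 w 0.0498 F [0.3 0.7 0.2] t 34.55 q [-21.  15. -13.  -0. -62.  21.]
```

View pics/w11.png

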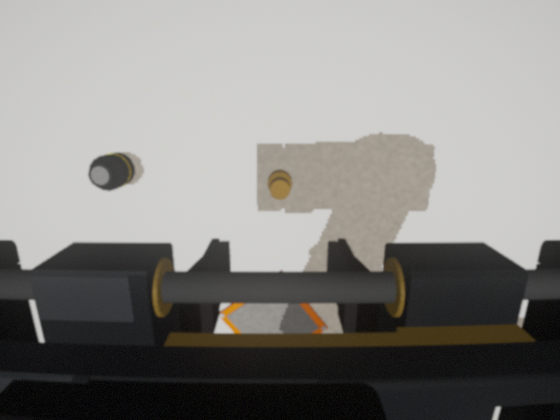

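Post at (279,184), fit (424.9,−338.4) mm, consistent with the earlier views. Descend and grip the head.

```bash
python3 -m creep '[[[0.01,-0.08,1.2,0,0,0,50],[0.01,-0.08,2.6,0,0,0,50],[0.01,-0.08,3.8,0,0,0,50],[0.01,-0.08,4.9,0,0,0,50],[0.01,-0.08,5.8,0,0,0,50],[0.01,-0.08,6.5,0,0,0,50],[0.01,-0.08,6.9,0,0,0,50],[0.01,-0.08,7.1,0,0,0,50],[0.01,-0.08,7.1,0,0,0,50],[0.01,-0.08,7.1,0,0,0,50]]]' 15
python3 -m creep '[[[0,0,0,0,0,0,30],[0,0,0,0,0,0,26],[0,0,0,0,0,0,22],[0,0,0,0,0,0,18],[0,0,0,0,0,0,14],[0,0,0,0,0,0,12],[0,0,0,0,0,0,12],[0,0,0,0,0,0,12],[0,0,0,0,0,0,12],[0,0,0,0,0,0,12]]]' 20
python3 -c "
from h import *
delta(.425,-.338,.16,0)"
```

```text
t: 35.55
eef_pos: [0.4255, -0.3394, 0.0229]
orientation: [[-1.0, 0.003, 0.002], [0.003, 1.0, -0.001], [-0.002, -0.001, -1.0]]
force: [-0.6, 0.2, -0.2]
width: 0.0502
t: 36.55
eef_pos: [0.4248, -0.3391, 0.0221]
orientation: [[-1.0, 0.003, -0.0], [0.003, 1.0, -0.0], [0.0, -0.0, -1.0]]
force: [-0.7, 0.0, 1.7]
width: 0.019
shift [-0.007  0.046 -5.515] turn [-0.   -0.   -0.18] | tcp [ 0.4248 -0.3391  0.0221] yaw 179.82 w 0.019 F [-0.7  0.   1.7] t 36.55 q [-22.  27. -25.   0. -38.  21.]
```

```bash
python3 -m creep '[[[0,0,-0.2,0,0,0,12],[0,0,-0.5,0,0,0,12],[0,0,-1,0,0,0,12],[0,0,-1.8,0,0,0,12],[0,0,-2.8,0,0,0,12],[0,0,-3.8,0,0,0,12],[0,0,-4.6,0,0,0,12],[0,0,-5.2,0,0,0,12],[0,0,-5.5,0,0,0,12],[0,0,-5.5,0,0,0,12]]]'
python3 -c "
from h import *
delta(.4286,.353,.16,0)"
```

```text
t: 37.55
eef_pos: [0.4254, -0.3394, 0.1612]
orientation: [[-1.0, 0.003, 0.003], [0.003, 1.0, -0.001], [-0.003, -0.001, -1.0]]
force: [0.3, 0.3, -1.2]
width: 0.019
shift [-4.2000e-02  2.7695e+01  1.2000e-02] turn [-0.07  0.17 -0.18] | tcp [ 0.4254 -0.3394  0.1612] yaw 179.82 w 0.019 F [ 0.3  0.3 -1.2] t 37.55 q [-22.  17. -16.   0. -56.  21.]
```

Travel back in smaller steps with the post held.

```bash
python3 -m creep '[[[0,0.2,0,0,0,0,12],[0,0.7,0,0,0,0,12],[0,1.5,0,0,0,0,12],[0,2.5,0,0,0,0,12],[0,3.6,0,0,0,0,12],[0,4.7,0,0,0,0,12],[0,5.8,0,0,0,0,12],[0,6.9,0,0,0,0,12],[0,8,0,0,0,0,12],[0,9.1,0,0,0,0,12]]]'
python3 -m creep '[[[0,1.1,0,0,0,0,12],[0,2.2,0,0,0,0,12],[0,3.3,0,0,0,0,12],[0,4.4,0,0,0,0,12],[0,5.5,0,0,0,0,12],[0,6.6,0,0,0,0,12],[0,7.7,0,0,0,0,12],[0,8.8,0,0,0,0,12],[0,9.9,0,0,0,0,12],[0,11,0,0,0,0,12]]]'
python3 -m creep '[[[0,1.1,0,0,0,0,12],[0,2.2,0,0,0,0,12],[0,3.3,0,0,0,0,12],[0,4.4,0,0,0,0,12],[0,5.4,0,0,0,0,12],[0,6.3,0,0,0,0,12],[0,7,0,0,0,0,12],[0,7.4,0,0,0,0,12],[-0.04,7.59,0,0,0,0,12],[-0.04,7.59,0,0,0,0,12]]]'
python3 -m creep '[[[0,0,0,0,0,0,12],[0,0,0,0,0,0,12]]]'
python3 - <<'E'
from h import *
f=grab_frame("wrist");cv2.imwrite("pics/w12.png",f["pixels"][:,:,::-1])
for d in silhouettes(f,"brass_post")[:1]: print(d["conf"],d["centre"],fit([(f,d["mask"])],"brass_post",[.4286,.353,get_obs()["eef_pos"][2]-.0221],False))
for d in silhouettes(f,"steel_ring")[:2]: print("ring",d["conf"],d["centre"])
delta(.4286,.353,.0751,0)
E
python3 -c "
import cv2;i=cv2.imread('pics/w12.png')[100:340,180:380];cv2.imwrite('pics/w12c.png',cv2.resize(i,None,fx=3,fy=2.5,interpolation=2)[:600])"
```

```text
t: 38.55
eef_pos: [0.4245, -0.1099, 0.1588]
orientation: [[-1.0, 0.003, -0.002], [0.003, 1.0, 0.0], [0.002, 0.0, -1.0]]
force: [0.9, -0.2, -1.7]
width: 0.0191
t: 39.55
eef_pos: [0.4251, 0.1645, 0.1588]
orientation: [[-1.0, 0.002, -0.002], [0.002, 1.0, -0.001], [0.002, -0.001, -1.0]]
force: [1.3, 0.3, -0.8]
width: 0.0194
t: 40.55
eef_pos: [0.4279, 0.3531, 0.1593]
orientation: [[-1.0, 0.003, -0.0], [0.003, 1.0, -0.001], [0.0, -0.001, -1.0]]
force: [0.1, 0.2, -1.0]
width: 0.019
t: 40.75
eef_pos: [0.428, 0.3523, 0.1596]
orientation: [[-1.0, 0.004, -0.0], [0.004, 1.0, -0.0], [0.0, -0.0, -1.0]]
force: [-0.8, 1.0, -1.2]
width: 0.019
0.65 [277.4, 247.9] (array([429.3, 343.5, 134.8,  37.9]), np.float64(0.688))
ring 0.61 [271.2, 183.6]
shift [-0.018  0.016  3.385] turn [ 0.01  0.   -0.22] | tcp [0.4281 0.3526 0.1597] yaw 179.78 w 0.0193 F [ 0.7  0.3 -1. ] t 40.9 q [ 56.  18. -15.  -0. -57. -56.]
```

View pics/w12c.png

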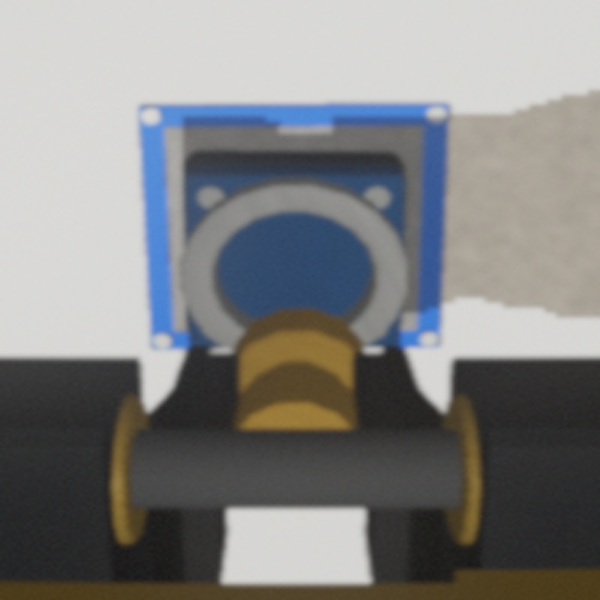

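The foot is centred over the ring's columns (crop 297 against 295). Checking its y from the foot's lower edge at (279,223).

```bash
python3 - <<'E'
from h import *
f=grab_frame("wrist")
print("foot edge",at_z(f,(279,223.2),.1376).round(4),"-> centre y +.013;  foot l,r",at_z(f,(258.7,232),.14).round(4),at_z(f,(299.3,232),.14).round(4))
print("hole l,r",at_z(f,(251.3,209),.069).round(4),at_z(f,(304.7,209),.069).round(4),"ring top",at_z(f,(278.5,172.5),.069).round(4),"+.03")
E
```

```text
foot edge [0.4288 0.3414 0.1376] -> centre y +.013;  foot l,r [0.4404 0.3459 0.14  ] [0.4173 0.3459 0.14  ]
hole l,r [0.4503 0.3521 0.069 ] [0.4088 0.3522 0.069 ] ring top [0.429  0.3236 0.069 ] +.03
```

Post at (428.9,354.4) and ring at (429.5,353.5) mm, so there is clearance. Lowering.

```bash
python3 -m creep '[[[-0.02,-0.03,0.3,0,0,0,12],[-0.02,-0.03,0.8,0,0,0,12],[-0.02,-0.03,1.3,0,0,0,12],[-0.02,-0.03,1.8,0,0,0,12],[-0.02,-0.03,2.2,0,0,0,12],[-0.02,-0.03,2.6,0,0,0,12],[-0.02,-0.03,2.9,0,0,0,12],[-0.02,-0.03,3.1,0,0,0,12],[-0.02,-0.03,3.2,0,0,0,12],[-0.02,-0.03,3.2,0,0,0,12]]]'
python3 -m creep '[[[0,0,0.04,0,0,0,12],[0,0,0.08,0,0,0,12],[0,0,0.11,0,0,0,12],[0,0,0.13,0,0,0,12],[0,0,0.13,0,0,0,12],[0,0,0.13,0,0,0,12]]]'
```

```text
t: 41.95
eef_pos: [0.4286, 0.3524, 0.0794]
orientation: [[-1.0, 0.003, -0.0], [0.003, 1.0, -0.0], [0.0, -0.0, -1.0]]
force: [0.3, 0.2, -1.5]
width: 0.0192
t: 42.55
eef_pos: [0.4285, 0.3524, 0.0764]
orientation: [[-1.0, 0.003, 0.0], [0.003, 1.0, 0.0], [-0.0, 0.0, -1.0]]
force: [-1.1, 0.4, -1.9]
width: 0.0196
```

```bash
python3 -m creep '[[[0,0,0.02,0,0,0,12],[0,0,0.02,0,0,0,12],[0,0,0.03,0,0,0,12],[0,0,0.03,0,0,0,12]]]'
```

```text
t: 42.95
eef_pos: [0.4285, 0.3524, 0.0755]
orientation: [[-1.0, 0.003, -0.0], [0.003, 1.0, -0.0], [0.0, -0.0, -1.0]]
force: [0.3, -0.9, -0.5]
width: 0.0192
```

```bash
python3 -m creep '[[[0,0,0.02,0,0,0,12],[0,0,0.02,0,0,0,12],[0,0,0.02,0,0,0,12]]]'; python3 -m creep '[[[0,0,0.01,0,0,0,12],[0,0,0.02,0,0,0,12],[0,0,0.02,0,0,0,12]]]'
```

```text
t: 43.25
eef_pos: [0.4286, 0.3524, 0.0752]
orientation: [[-1.0, 0.003, 0.0], [0.003, 1.0, 0.0], [-0.0, 0.0, -1.0]]
force: [-0.0, 0.1, -0.0]
width: 0.0192
t: 43.55
eef_pos: [0.4286, 0.3525, 0.0751]
orientation: [[-1.0, 0.003, 0.0], [0.003, 1.0, 0.0], [-0.0, 0.0, -1.0]]
force: [-0.8, -0.7, 4.5]
width: 0.0193
```

Contact at the expected height (0.0751). Open gently and rise straight up.

```bash
python3 -m creep '[[[0,0,-0.01,0,0,0,20],[0,0,-0.01,0,0,0,22],[0,0,-0.01,0,0,0,25],[0,0,-0.01,0,0,0,32],[0,0,-0.01,0,0,0,42],[0,0,-0.01,0,0,0,50],[0,0,-0.01,0,0,0,50],[0,0,-0.01,0,0,0,50]]]'
python3 -m creep '[[[0,0,-0.2,0,0,0,50],[0,0,-0.7,0,0,0,50],[0,0,-1.5,0,0,0,50],[0,0,-2.5,0,0,0,50],[0,0,-3.6,0,0,0,50],[0,0,-4.6,0,0,0,50],[0,0,-5.2,0,0,0,50],[0,0,-5.4,0,0,0,50],[0,0,-5.4,0,0,0,50],[0,0,-5.4,0,0,0,50]]]'
python3 - <<'E'
from h import *
f=grab_frame("wrist");t=grab_frame("top");s=grab_frame("side")
a=cv2.resize(f["pixels"][100:300,180:380],(400,400),interpolation=2);b=cv2.resize(s["pixels"][130:210,155:235],(400,400),interpolation=2)
cv2.imwrite("pics/fin.png",np.hstack([a,b])[:,:,::-1])
Z=dict(blue_plate=0,black_riser=.006,blue_riser=.031,steel_ring=.053,brass_post=.053)
for k,z in Z.items():
    for n,v in(("wrist",f),("side",s)):
        d=near(silhouettes(v,k),proj(v,[[.4295,.3535,z+.02]])[0],30)
        if d is not None: print(k,n,round(d["conf"],2),fit([(v,d["mask"])],k,[.4295,.3535,z],False))
for k,g in dict(red_riser=(368,181),lens=(438,178),jar=(221,182)).items():
    d=near(silhouettes(t,k),g); x0=at_z(t,g,.01)
    if d is not None: print(k,fit([(t,d["mask"])],k,[x0[0],x0[1],0],False))
delta(.4286,.3525,.21,0)
E
```

```text
t: 44.35
eef_pos: [0.4285, 0.3524, 0.0748]
orientation: [[-1.0, 0.003, -0.0], [0.003, 1.0, 0.0], [0.0, 0.0, -1.0]]
force: [-0.1, -0.0, 0.4]
width: 0.0487
t: 45.35
eef_pos: [0.4281, 0.3519, 0.2091]
orientation: [[-1.0, 0.003, -0.001], [0.003, 1.0, -0.001], [0.001, -0.001, -1.0]]
force: [0.5, 0.1, -0.2]
width: 0.0501
blue_plate side 0.84 (array([426.6, 351. ,   9.5,  91.7]), np.float64(1.54))
black_riser side 0.5 (array([427.4, 351.4,  20.3,  -4.3]), np.float64(1.383))
blue_riser wrist 0.62 (array([429.5, 352.2,  33. ,  89.7]), np.float64(5.165))
blue_riser side 0.44 (array([4.269e+02, 3.498e+02, 3.830e+01, 2.000e-01]), np.float64(1.192))
steel_ring wrist 0.96 (array([429.4, 353.4,  55.6,   3.5]), np.float64(0.07))
steel_ring side 0.52 (array([428.7, 352.5,  57.1,  -6.8]), np.float64(0.565))
brass_post wrist 0.98 (array([428.7, 353.2,  57.5,  -6.2]), np.float64(0.042))
red_riser (array([ 596.7, -180.7,   11.7,   -9.8]), np.float64(0.084))
lens (array([ 597.2, -353.8,    4.2,   -2. ]), np.float64(0.327))
jar (array([599.9, 165.7,   4. ,   4.3]), np.float64(0.078))
shift [-0.003  0.005 -0.007] turn [ 0.    0.   -0.18] | tcp [0.4285 0.3524 0.2098] yaw 179.82 w 0.0499 F [ 0.   0.8 -0.6] t 46.15 q [ 56.  16. -11.   0. -64. -56.]
```

View pics/fin.png

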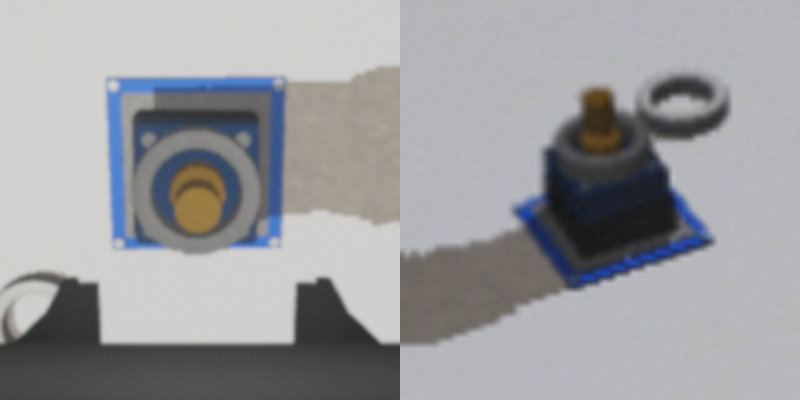

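The final picture shows the stack complete. In the left half the post at (198,195) stands in the ring's hole, and the risers are square on the plate. In the right half, the side view, the stack is upright and the other ring is untouched. The arm is clear, so I'm handing in.

```bash
python3 -c "
from bench import job_done
print(job_done())"
```

```text
the job is handed in; nothing more can be done
None
```

The height standard is built on the blue-bordered plate and handed in after about 46 s of the 128 s. I worked in the order asked: black riser, blue riser, steel ring, brass post. Each piece was lowered until it touched (4–8 N), then released, and the gripper ended about 0.13 m above where it let go of the post.

- **Ring choice:** I took the ring 0.48 m from the base. The look-alike is 0.68 m away and I left it alone.
- **Centring (wrist camera):**
  - The black riser was within about 1 mm of the plate centre.
  - The blue riser was within about 0.5 mm of the black one.
  - The ring was within about 0.3 mm of the blue riser.
  - The post was within about 1 mm of the ring's centre.
- **Squareness:** Both risers were square to the plate within about 0.5–1°, which is as fine as I could measure.
- **Heights:** Each piece made contact within about 0.2 mm of the expected height.
- **Bystanders:** The red riser, lens and jar read within about 2 to 4 mm of their first positions. That is about the spread of those measurements, and the arm never went down near them.
- **Checks that failed or disagreed:**
  - The last outline fits of the risers and plate were unusable, because the pieces on top hide them. For those I rely on the fits made as each was placed and on the final picture, where everything looks upright and centred.
  - The side camera reads 1–3 mm off the wrist camera, about its stated calibration error.
  - The lens outline fitted poorly both before and after, so its position is the least certain.

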